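# Nip down a glue-up in the bench press

## Task

The glued-up panel is already lying between its two boards in the small blue bench press. With a fingertip against one arm of the handle on top, push the handle round clockwise (seen from above) until the platen bears firmly on the boards and the handle stops turning under a light push, then take the hand away. Only push the handle, without gripping or forcing it, and leave the boards, the glue bottle, the bead jar and the roller where they are.

Things in the scene. Friction and masses are not known exactly. Their poses are not given: they have to be found in the camera images.
- press: Bench nipping press, fixed to the bench: blue cast base 220 (x) x 250 (y) x 35 mm high with a steel bed on top, two steel columns 22 mm thick at x = 0, y = +-106 mm, and a blue bridge across them along y (50 mm deep, nuts on the columns reach up to 182 mm above the bench, the boss round the screw, 56 mm in diameter, up to 185 mm). Origin under the middle of its base, on the bench, on the axis of the screw; z up. The bed is 35 mm above the bench.
- platen: Dark steel pressing plate 180 (x) x 165 (y) x 14 mm that slides straight down between the columns as the handle is turned and carries the screw and the handle. Origin at the middle of its underside. Its underside comes to rest on the boards at 81 mm above the bench; at the start it is 7 to 15 mm higher.
- hub (a point): Middle of the handle, on the vertical screw axis, at the height of the middle of the bar. It starts 217 to 225 mm above the bench and sinks with the platen, to about 210 mm when the platen rests on the boards. The hub is 46 mm in diameter and reaches 20 mm above this point; nothing is higher.
- ball_a (a point): Centre of the red ball, 38 mm in diameter, on one end of the handle. The handle is a straight horizontal steel bar 16 mm in diameter through the hub, with a ball at either end, each 115 mm from the axis; between hub and ball about 70 mm of bare bar (25 to 95 mm from the axis) can be pushed sideways. With the handle fully down, 20 mm remain between the underside of the bar and the nuts on the columns, and 32 mm above the bridge.
- ball_b (a point): Centre of the red ball on the other end of the handle, opposite ball_a.
- handle (a joint): Angle in rad, growing clockwise seen from above; one turn lowers platen and handle 24 mm (3.8 mm per rad). 0 = platen 15 mm above the boards; it touches at about 3.9. Starts at 0 to 2.1, stays where left, turns freely at about 3 N pushed 85 mm from the axis. Once touching, within 0.05 rad 6 to 10 N moves it no further; the screw holds by friction. Over 35 N is forcing it.
- boards: Work lying loose on the bed under the platen: a dark wooden panel between two pale wooden boards, a stack 165 x 130 mm and 46 mm high, about 0.7 kg. Origin in the middle of its underside. Not to be shifted.
- glue: White glue bottle with orange cap, 52 mm in diameter, 135 mm high, standing loose on the bench beside the press. Origin under its middle. A bystander.
- jar: Open clear jar of beads, 76 mm in diameter, 50 mm high, loose on the bench. Origin under its middle. A bystander.
- brayer: Rubber roller with a wooden handle, 155 mm long, 80 mm wide and 34 mm high, lying loose on the bench. Origin under the middle of the roller; the handle points along its -x. A bystander.

How it is judged (in metres and radians):
At the end, for the whole second after the job is handed in: The platen bears on the boards with more than 15 N with the handle let go and at rest (under 0.1 rad/s); the boards lie within 10 mm of where they lay, and bottle, jar and roller within 20 mm (contact force between platen and boards above 15 N and velocity of joint handle between -0.1 and 0.1 rad/s and distance of boards from where it was at the start of the episode below 0.01 m and distance of each of glue, jar, brayer from where it was at the start of the episode below 0.02 m); the robot touches nothing.
It fails at once if the handle is gripped or forced: more than 35 N from the fingers (contact force between the fingers and platen above 35 N).
It fails at once if the boards are shifted by more than 10 mm (distance of boards from where it was at the start of the episode above 0.01 m).
It fails at once if a bystander is lifted, carried or pushed away by more than 20 mm (distance of any of glue, jar, brayer from where it was at the start of the episode above 0.02 m).
It also fails if it takes over 54 s, if anything falls off the work surface, if the arm or the gripper's body presses on something with over 40 N, if the wrist force passes 120 N, or if a joint passes its speed limit or range.

## Robot

A 6-joint arm with a two-finger parallel gripper is mounted at the origin on the work surface. World frame = base frame: x ahead of the robot, y to its left, z up, the work surface at z = 0. Lengths are in mm, angles in rad, forces in N, time in s.
With the tool pointing down it reaches from about 275 to 1000 mm from the base axis. Payload 8.4 kg.
Tool frame: the origin (TCP) lies on the mounting face of the last link; the fingertips stand 173 mm ahead of it and the grasp point (between the pads) lies 155 mm ahead of it; z points along the fingers, y is the direction in which the jaws open and shut (so a half turn about z gives the same grasp; the last joint's range is limited). The gripper opens to 85 mm and grips with 20 to 120 N. Pads are 22 mm wide; open, the fingers measure 114 mm over their backs; the gripper's body (76 mm by 85 mm) begins 54 mm behind the grasp point. The pads swing forward as they close: fully open they stand 13 mm farther back than shut.
Start: joints at [-1.232, 0.353, 1.633, -0, 1.155, -0.002], TCP at [208.9, -589.059, 404.681] pointing down, gripper open.
Joint ranges: [-2.63, 2.63], [-0.92, 2.1], [0.06, 2.66], [-1.3, 4.44], [0, 2.69], [-3.02, 3.02]. Speed limits (rad/s): [2.22, 2.22, 2.79, 3.14, 3.14, 3.14].

## Interface

Orientations are given as [roll, pitch, yaw] about the fixed x, y, z axes, in that order (R = Rz(yaw) Ry(pitch) Rx(roll)).
In Python, from rig import readout, imaging, ticket gives the robot as it stands.
- The arm moves only by the tool step_arm, never from a script. Its argument "deltas" is a list of rows, each an object with "translation": the shift along the tool's x, y, z in cm, a list of three; "rot": the turn, a rotation vector about the tool's x, y, z in rad, a list of three. In form: [{"translation": [x, y, z], "rot": [rx, ry, rz]}, ...]. A call has 1 to 8 rows; each row is the pose to reach, as a shift and turn from the pose commanded when the call began, along the tool's axes at that moment; what a row does not reach only later rows make up. A row lasts 1/8 s, in which the tool goes at most 62.5 mm and 10.7 degrees, less where a joint would pass 70% of its speed; a pose out of reach is approached as far as the arm can. A call with a gripper value outside its range is refused whole. "grip" is the closure in counts, from 0 (fully open) to 255 (shut), set as the call begins (left out, the last holds). The fingers move at their own pace and stop on an object; "squeeze" is the grip in N (left out, the last holds). Time passes only in rows, so rows that repeat a pose let the fingers close. It gives the time, the measured TCP pose, the force and the opening at its end, in the units of the state.
- readout.sense(): the state, without advancing time (a new reading comes with each control period).
- imaging.grab_frame(name): name is "scene" or "top" or "wrist"; returns a dict with "image" (384x512x3 uint8, red, green, blue), "camera_matrix" (3x3 intrinsics, pixels), "k1" (the pictures are not rectified: a ray, as slopes to the right and down, at radius r is drawn at 1 + k1 r^2 times it, then the intrinsics apply), "world_to_cam" (4x4, takes a point from world to camera coordinates). Camera axes: x right, y up, looking along -z (the intrinsics and any distortion apply to the point x, -y, -z); pixel columns grow to the right and rows downward; lengths in mm; the calibration is good to about 2 mm. A picture is of the moment at which its call begins. There is no depth.
- ticket.sign_off(): hands the job in, once; it reports no verdict.
The state is a dict: "clock": time; "qpos": joint angles; "qvel": joint speeds; "joint_efforts": joint torques, N m; "eef_pos": TCP position; "tcp_rot": TCP orientation; "contact_force": force on the tool from outside, world axes, zero at the start; "wrist_torque": the same for the moment, N m; "opening": opening from 0.0 (shut) to 1.0 (fully open).
Only numpy, scipy, OpenCV 4.12 (cv2) and the standard library are available. Lean on these libraries where they do the work, as an engineer would, in place of code of your own. Each camera call takes 0.05 s, during which the arm holds its last target.

## Working session

There is one attempt and no reset: what is moved stays moved. The work goes in short steps, Python scripts to look and compute and a tool call to move; the robot and the scene stay as the last step left them, time stands still between calls to the robot, and variables do not carry over. Pictures are saved under pics/ and viewed, and the job is handed in when it is done.

Besides the shell and the picture viewer there is one more tool, called after "Call:" by a JSON object that holds its "fn" and its "kwargs", one argument or row to a line. step_arm: Moves the arm, as the interface text tells. Its arguments: {"type":"object","properties":{"deltas":{"type":"array","items":{"type":"object","properties":{"translation":{"type":"array","items":{"type":"number"}},"rot":{"type":"array","items":{"type":"number"}}}}},"grip":{"type":"number"},"squeeze":{"type":"number"}},"required":["deltas"]}

```bash
mkdir -p pics; cat > h.py <<'E'
import numpy as np, cv2
from rig import readout, imaging, ticket
def snap(name,fn):
    f=imaging.grab_frame(name); cv2.imwrite('pics/'+fn,f['image'][:,:,::-1])
    np.savez('pics/'+fn[:-4]+'.npz',**{k:np.array(v) for k,v in f.items()}); return f
def load(fn): return dict(np.load('pics/'+fn+'.npz'))
def ray(f,u,v):
    K=f['camera_matrix']; D=np.array([float(f['k1']),0,0,0])
    p=cv2.undistortPoints(np.array([[[u,v]]],float),K,D)[0,0]
    T=f['world_to_cam']; R=T[:3,:3]; o=-R.T@T[:3,3]; d=R.T@np.array([p[0],-p[1],-1.]); return o,d/np.linalg.norm(d)
def onz(f,u,v,z):
    o,d=ray(f,u,v); return o+d*(z-o[2])/d[2]
def tri(*obs):
    A=np.zeros((3,3));b=np.zeros(3)
    for f,u,v in obs:
        o,d=ray(f,u,v);P=np.eye(3)-np.outer(d,d);A+=P;b+=P@o
    x=np.linalg.solve(A,b); return x,[np.linalg.norm((np.eye(3)-np.outer(d,d))@(x-o)) for o,d in [ray(*q) for q in obs]]
def proj(f,p):
    T=f['world_to_cam'];c=T[:3,:3]@np.array(p,float)+T[:3,3]; a=np.array([c[0]/-c[2],-c[1]/-c[2]])
    a=a*(1+float(f['k1'])*(a@a)); K=f['camera_matrix']; return K[:2,:2]@a+K[:2,2]
def reds(f):
    h=cv2.cvtColor(f['image'],cv2.COLOR_RGB2HSV)
    m=(((h[...,0]<6)|(h[...,0]>172))&(h[...,1]>140)&(h[...,2]>50)).astype(np.uint8)
    n,l,s,c=cv2.connectedComponentsWithStats(m); return [(s[i].tolist(),c[i].round(1).tolist()) for i in range(1,n) if s[i][4]>25]
E
python3 - <<'E'
from h import *
print(readout.sense())
for n in ['scene','top','wrist']:
    f=snap(n,n+'0.png'); print(n,reds(f))
a,b,c=[cv2.imread(f'pics/{n}0.png') for n in ['scene','top','wrist']]
E
```

```text
{'clock': 0.0, 'qpos': array([-1.23239577e+00,  3.53640852e-01,  1.63412541e+00, -2.36078556e-06,
        1.15520253e+00, -2.41000160e-03]), 'qvel': array([ 0.00090101, -0.00049216,  0.00033905,  0.00082032, -0.00026528,
       -0.00042273]), 'joint_efforts': array([ 2.75539547e-03, -6.05247831e+01, -3.42065942e+01,  1.25041461e-04,
        9.20624589e-03,  2.32526361e-05]), 'eef_pos': array([ 208.82345577, -588.83517028,  403.96980718]), 'tcp_rot': array([-3.14021652e+00, -1.15797479e-06,  3.40811516e-01]), 'contact_force': array([-0.01264609,  0.09952263,  0.20780521]), 'wrist_torque': array([-0.02875428, -0.00971875, -0.0690534 ]), 'opening': 0.996572957996603}
scene [([98, 23, 16, 18, 204], [105.6, 32.2]), ([35, 74, 17, 17, 189], [43.6, 82.8]), ([250, 156, 15, 14, 138], [257.7, 161.8]), ([193, 216, 18, 18, 253], [201.5, 224.9])]
top [([337, 156, 15, 15, 174], [344.4, 162.8]), ([254, 202, 16, 16, 190], [261.0, 209.6])]
wrist []
```

View pics/scene0.png

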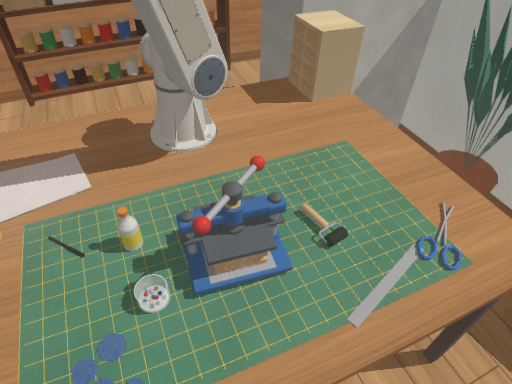

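View pics/top0.png

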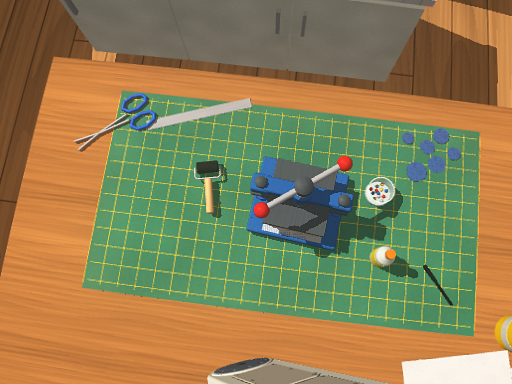

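View pics/wrist0.png

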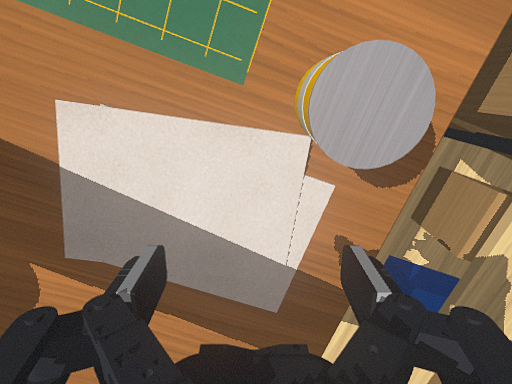

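The scene and top pictures show the press, with red balls at scene (258,162) and (202,225), and at top (261,210) and (344,163). The scene camera faces the robot, so the scene ball at (258,162) is the one at top (261,210). The bottle is at top (384,257), the jar at (380,192) and the roller at (208,180).

```bash
python3 - <<'E'
from h import *
s=load('scene0');t=load('top0')
A=tri((s,257.7,161.8),(t,261,209.6));B=tri((s,201.5,224.9),(t,344.4,162.8))
print(A,B); a,b=A[0],B[0]
print('mid',(a+b)/2,'dist',np.linalg.norm(a-b),'ang',np.degrees(np.arctan2(*(b-a)[1::-1])))
print('hub',tri((s,232,190),(t,304,186)))
print('glue cap',tri((s,122,211),(t,390,254)), 'jar',onz(t,380,192,50),onz(s,152,290,30),'brayer',onz(t,208,168,17),onz(t,210,212,15),onz(s,336,236,17))
# nuts: column nuts in top
print('nuts',onz(t,261.5,182.5,182),onz(t,345,200,182))
print('base corners',[onz(t,*p,35).round(0) for p in [(265,157),(248,232),(335,249)]])
E
python3 - <<'E'
import cv2
im=cv2.imread('pics/top0.png')[130:270,190:420];cv2.imwrite('pics/topz.png',cv2.resize(im,None,fx=3.4,fy=3.4,interpolation=2))
E
```

```text
(array([524.69297037,  67.85610651, 227.25083904]), [np.float64(1.343995975026351), np.float64(1.3439959750263812)]) (array([ 662.61266055, -117.11193836,  224.68097056]), [np.float64(0.8222511857036611), np.float64(0.8222511857036462)])
mid [593.65281546 -24.62791593 225.9659048 ] dist 230.74146308698286 ang -53.2902920428336
hub (array([593.38888912, -25.63490335, 227.30326117]), [np.float64(1.680848875659025), np.float64(1.6808488756589974)])
glue cap (array([ 467.77426762, -266.0598426 ,  132.04022051]), [np.float64(0.4784430080662181), np.float64(0.47844300806630835)]) jar [ 645.10548735 -248.58915536   50.        ] [ 644.12255817 -246.99208861   30.        ] brayer [663.53735551 241.97557139  17.        ] [537.25160192 217.21453036  15.        ] [663.95116663 249.24183283  17.        ]
nuts [599.90900529  75.72583151 182.        ] [ 581.11602296 -133.5183812   182.        ]
base corners [array([711.,  82.,  35.]), array([492., 102.,  35.]), array([ 474., -140.,   35.])]
```

View pics/topz.png

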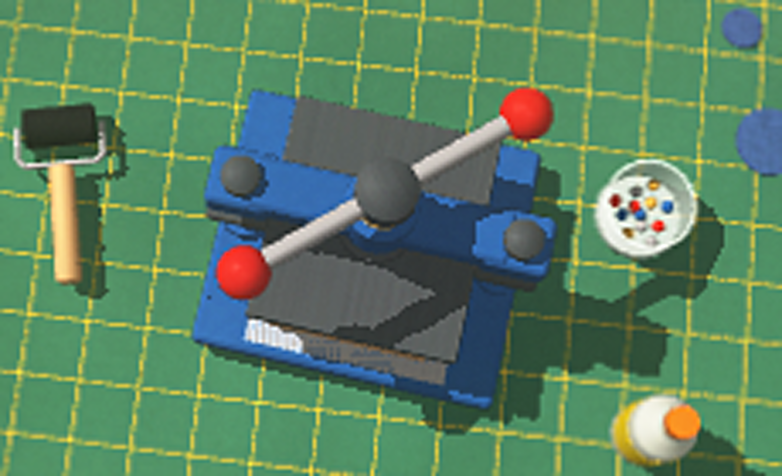

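Measured: hub at (593.5, -25, ~225), balls 230.7 mm apart (230 expected). The handle is therefore near 0 rad, with about 3.9 rad to go. I'll push the near-left arm (ball_a) with shut fingers, turning the tool along with the handle. First I plan the approach.

```bash
cat >> h.py <<'E'
from scipy.spatial.transform import Rotation as Ro
def delta(p,yaw):
    s=readout.sense(); R=Ro.from_euler('xyz',s['tcp_rot']); 
    d=R.inv().apply(np.array(p)-s['eef_pos'])/10
    print('delta cm',d.round(2),'yaw turn about tool z',round(-(yaw-s['tcp_rot'][2]),3))
E
python3 - <<'E'
from h import *
delta([523,16,470],3.782)
E
```

```text
delta cm [ 49.83 -46.51  -6.54] yaw turn about tool z -3.441
```

Call:
{"fn": "step_arm", "kwargs": {
  "deltas": [
    {"translation": [2,-2,-3],"rot": [0,0,-0.15]},
    {"translation": [4,-4,-6],"rot": [0,0,-0.3]},
    {"translation": [7,-6.5,-6.5],"rot": [0,0,-0.45]},
    {"translation": [10,-9.5,-6.5],"rot": [0,0,-0.6]},
    {"translation": [13.5,-12.5,-6.5],"rot": [0,0,-0.75]},
    {"translation": [17,-16,-6.5],"rot": [0,0,-0.9]},
    {"translation": [20.5,-19,-6.5],"rot": [0,0,-1.05]},
    {"translation": [24,-22,-6.5],"rot": [0,0,-1.2]}
  ],
  "grip": 255,
  "squeeze": 40
}}

```text
clock: 1.15
eef_pos: [362.0, -300.1, 469.7]
tcp_rot: [3.141, 0.0, 1.546]
contact_force: [-0.4, 0.3, 0.0]
opening: 0.001
```

```bash
python3 - <<'E'
from h import *
print(readout.sense()['qpos'])
delta([523,16,470],3.782)
E
```

```text
[-6.95383489e-01  4.39147571e-02  1.87270556e+00  4.15873121e-05
  1.22485834e+00 -6.70138738e-01]
delta cm [ 3.20e+01  1.53e+01 -3.00e-02] yaw turn about tool z -2.236
```

Call:
{"fn": "step_arm", "kwargs": {
  "deltas": [
    {"translation": [3,1.5,0],"rot": [0,0,-0.15]},
    {"translation": [6,3,0],"rot": [0,0,-0.3]},
    {"translation": [9,4.5,0],"rot": [0,0,-0.45]},
    {"translation": [12,6,0],"rot": [0,0,-0.6]},
    {"translation": [15,7.5,0],"rot": [0,0,-0.75]},
    {"translation": [18,8.5,0],"rot": [0,0,-0.9]},
    {"translation": [21,10,0],"rot": [0,0,-1.05]},
    {"translation": [24,11.5,0],"rot": [0,0,-1.2]}
  ]
}}

```text
clock: 2.15
eef_pos: [484.0, -64.0, 469.6]
tcp_rot: [-3.142, -0.0, 2.746]
contact_force: [1.0, -0.8, -0.1]
opening: -0.001
```

```bash
python3 - <<'E'
from h import *
print(readout.sense()['qpos'])
delta([523,16,470],3.782)
E
```

```text
[-1.34516119e-01  7.49454682e-02  1.83951993e+00 -4.48133010e-05
  1.22729756e+00 -1.30949879e+00]
delta cm [-0.52  8.89 -0.04] yaw turn about tool z -1.036
```

Call:
{"fn": "step_arm", "kwargs": {
  "deltas": [
    {"translation": [-0.1,1.3,0],"rot": [0,0,-0.15]},
    {"translation": [-0.2,2.6,0],"rot": [0,0,-0.3]},
    {"translation": [-0.2,3.9,0],"rot": [0,0,-0.45]},
    {"translation": [-0.3,5.2,0],"rot": [0,0,-0.6]},
    {"translation": [-0.4,6.5,0],"rot": [0,0,-0.75]},
    {"translation": [-0.4,7.8,0],"rot": [0,0,-0.9]},
    {"translation": [-0.5,8.9,0],"rot": [0,0,-1.036]},
    {"translation": [-0.5,8.9,0],"rot": [0,0,-1.036]}
  ]
}}

```text
clock: 3.15
eef_pos: [523.1, 15.4, 469.5]
tcp_rot: [3.141, -0.0, -2.506]
contact_force: [-0.7, -0.4, 0.5]
opening: 0.001
```

```bash
python3 - <<'E'
from h import *
print(readout.sense()['qpos'])
delta([523,16,371],3.782-2*np.pi)
w=snap('wrist','wrist1.png'); s=snap('scene','scene1.png'); t=snap('top','top1.png')
for f in (w,s,t): print(reds(f))
im=np.hstack([cv2.resize(s['image'][80:320,100:340],(400,400)),cv2.resize(w['image'],(400,400))]);cv2.imwrite('pics/m1.png',im[:,:,::-1])
E
```

```text
[ 2.64557086e-02  1.34317526e-01  1.77253267e+00  4.98886650e-05
  1.23513789e+00 -2.17951297e+00]
delta cm [-0.03  0.06  9.85] yaw turn about tool z -0.005
[([23, 87, 9, 8, 53], [27.1, 90.5]), ([35, 107, 9, 7, 39], [38.2, 109.7]), ([285, 211, 47, 48, 1765], [307.4, 234.6]), ([0, 212, 41, 49, 1483], [15.6, 235.4])]
[([98, 23, 16, 18, 202], [105.6, 32.2]), ([35, 74, 17, 17, 190], [43.6, 82.9]), ([250, 156, 15, 14, 138], [257.7, 161.8]), ([193, 216, 18, 18, 252], [201.6, 224.9])]
[([342, 156, 10, 15, 127], [346.0, 163.0])]
```

View pics/m1.png

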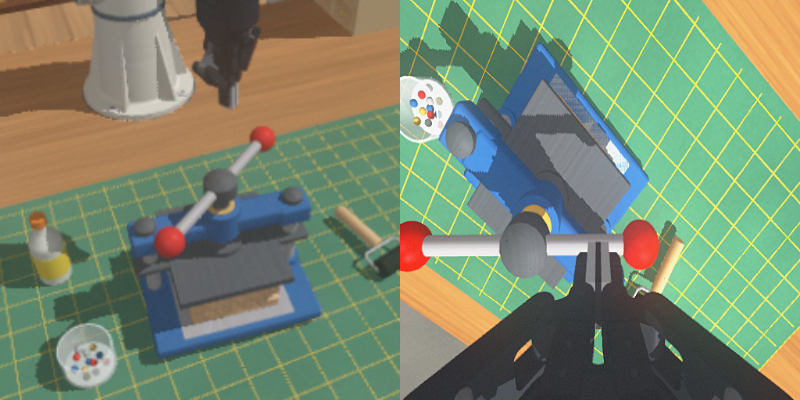

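The wrist picture shows the bar level across the image at row ~235. The shut fingers end near wrist pixel (254,231), between hub and ball and on the side they should push from. Next I check the tip height and refine the ball and hub positions.

```bash
python3 - <<'E'
from h import *
w=load('wrist1');s=load('scene1')
for L in (160,173,186): print(L,proj(w,[523.1,15.4,469.5-L]).round(1),proj(s,[523.1,15.4,469.5-L]).round(1))
a=tri((w,307.4,234.6),(s,257.7,161.8),(load('top0'),261,209.6)); print('ballA',a)
h=tri((w,157,235),(s,232,190)); print('hub',h)
im=s['image'][95:160,205:275];cv2.imwrite('pics/z1.png',cv2.resize(im,None,fx=8,fy=8)[:,:,::-1])
E
```

```text
160 [253.1 261.2] [236.5 138.2]
173 [253.1 247.6] [236.5 142.9]
186 [253.1 236. ] [236.6 147.6]
ballA (array([523.33085737,  67.90641216, 225.44398355]), [np.float64(1.829234999939258), np.float64(2.039372898230188), np.float64(1.6968226630602632)])
hub (array([591.81389057, -25.21295752, 225.29871046]), [np.float64(1.8700050210560342), np.float64(1.870005021056026)])
```

View pics/z1.png

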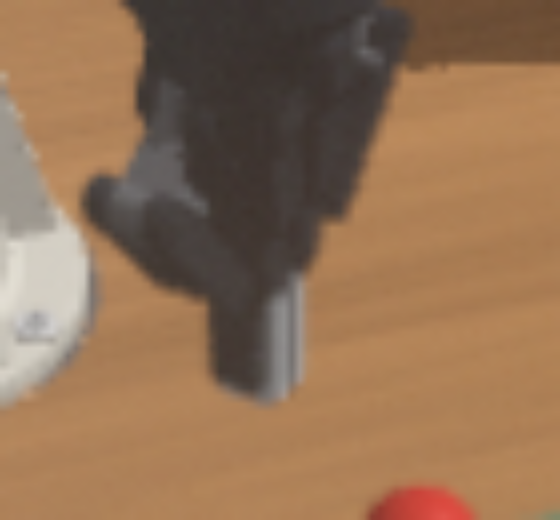

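The tip reads about (236.5,143.5) in the scene picture, which fits 173 mm. I lower it behind the bar, with the tip at about 199 mm.

Call:
{"fn": "step_arm", "kwargs": {
  "deltas": [
    {"translation": [0,0,2],"rot": [0,0,0]},
    {"translation": [0,0,4],"rot": [0,0,0]},
    {"translation": [0,0,6],"rot": [0,0,0]},
    {"translation": [0,0,7.5],"rot": [0,0,0]},
    {"translation": [0,0,9],"rot": [0,0,0]},
    {"translation": [0,0,9.7],"rot": [0,0,0]},
    {"translation": [0,0,9.7],"rot": [0,0,0]}
  ]
}}

```text
clock: 4.18
eef_pos: [523.0, 14.9, 372.4]
tcp_rot: [3.141, -0.001, -2.507]
contact_force: [-0.4, -0.2, 0.5]
opening: -0.004
```

```bash
python3 - <<'E'
from h import *
q=readout.sense();print(q['contact_force'],q['wrist_torque'])
w=snap('wrist','wrist2.png'); s=snap('scene','scene2.png')
im=np.hstack([cv2.resize(s['image'][120:270,170:320],(400,400)),cv2.resize(w['image'],(400,400))]);cv2.imwrite('pics/m2.png',im[:,:,::-1])
# arc rows, hub in tool frame
u=np.array([-.598,.802]);
h=np.array([592.8,-25])-q['eef_pos'][:2]; psi=q['tcp_rot'][2]
x=np.array([np.cos(psi),np.sin(psi)]);y=np.array([np.sin(psi),-np.cos(psi)])
print('hub in tool',h@x,h@y)
for a in np.arange(1,9)*.1:
    hh=np.array([-19,-75.]);R=np.array([[np.cos(a),-np.sin(a)],[np.sin(a),np.cos(a)]])
    print(round(a,2),((hh-R@hh)/10).round(2))
E
```

```text
[-0.37331506 -0.21467867  0.53048038] [-0.08300541  0.01302492  0.03868458]
hub in tool -32.49503746907863 -73.55288222204281
0.1 [-0.76  0.15]
0.2 [-1.53  0.23]
0.3 [-2.3   0.23]
0.4 [-3.07  0.15]
0.5 [-3.83 -0.01]
0.6 [-4.57 -0.24]
0.7 [-5.28 -0.54]
0.8 [-5.96 -0.91]
```

View pics/m2.png

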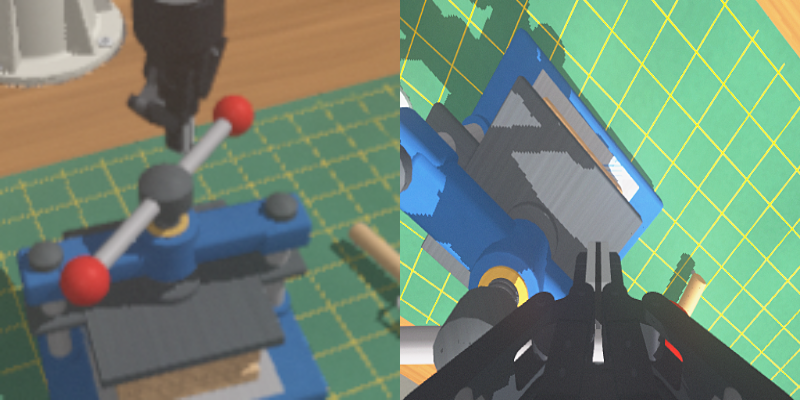

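The fingers stand behind the bar, clear of it and with no force. Now I close the ~13 mm gap slowly.

Call:
{"fn": "step_arm", "kwargs": {
  "deltas": [
    {"translation": [-0.3,0,0],"rot": [0,0,0]},
    {"translation": [-0.6,0,0],"rot": [0,0,0]},
    {"translation": [-0.9,0,0],"rot": [0,0,0]},
    {"translation": [-1.2,0,0],"rot": [0,0,0]},
    {"translation": [-1.4,0,0],"rot": [0,0,0]}
  ]
}}

```text
clock: 4.9
eef_pos: [534.2, 23.3, 372.6]
tcp_rot: [3.141, -0.001, -2.506]
contact_force: [-2.3, -1.8, 1.2]
opening: 0.0
```

Call:
{"fn": "step_arm", "kwargs": {
  "deltas": [
    {"translation": [-0.4,0.1,0],"rot": [0,0,0.05]},
    {"translation": [-0.8,0.15,0],"rot": [0,0,0.1]},
    {"translation": [-1.15,0.2,0],"rot": [0,0,0.15]},
    {"translation": [-1.55,0.25,0],"rot": [0,0,0.2]}
  ]
}}

```text
clock: 5.4
eef_pos: [545.0, 34.3, 372.2]
tcp_rot: [3.142, -0.002, -2.708]
contact_force: [-1.4, -1.8, -2.0]
opening: -0.0
```

```bash
cat >> h.py <<'E'
def st():
    q=readout.sense(); psi=q['tcp_rot'][2]
    x=np.array([np.cos(psi),np.sin(psi)]);y=np.array([np.sin(psi),-np.cos(psi)])
    h=np.array([592.8,-25])-q['eef_pos'][:2]; f=q['contact_force']
    print('t',q['clock'],'hub in tool',(h@x).round(1),(h@y).round(1),'F tool',(f[:2]@x).round(1),(f[:2]@y).round(1),f[2].round(1),'q6',q['qpos'][5].round(2),'z',q['eef_pos'][2].round(1))
E
python3 - <<'E'
from h import *
st(); s=snap('scene','scene3.png');t=snap('top','top3.png'); print(reds(s)[2:],reds(t))
E
```

```text
t 5.4 hub in tool -18.5 -73.9 F tool 2.0 -1.1 -2.0 q6 -1.94 z 372.2
[([259, 160, 15, 15, 147], [266.5, 166.5]), ([184, 211, 18, 17, 246], [192.1, 219.1])] [([342, 166, 15, 15, 174], [349.1, 172.8]), ([251, 192, 8, 7, 39], [254.8, 195.0])]
```

Contact made, and the handle turns at 2–3 N. I continue along the arc.

Call:
{"fn": "step_arm", "kwargs": {
  "deltas": [
    {"translation": [-0.76,0.15,0],"rot": [0,0,0.1]},
    {"translation": [-1.53,0.23,0],"rot": [0,0,0.2]},
    {"translation": [-2.3,0.23,0],"rot": [0,0,0.3]},
    {"translation": [-3.07,0.15,0],"rot": [0,0,0.4]},
    {"translation": [-3.83,0,0],"rot": [0,0,0.5]},
    {"translation": [-4.57,-0.24,0],"rot": [0,0,0.6]},
    {"translation": [-5.28,-0.54,0],"rot": [0,0,0.7]},
    {"translation": [-5.96,-0.9,0],"rot": [0,0,0.8]}
  ]
}}

```text
clock: 6.5
eef_pos: [602.7, 51.5, 372.0]
tcp_rot: [-3.141, -0.002, 2.775]
contact_force: [-2.9, -0.7, -2.0]
opening: -0.001
```

```bash
python3 - <<'E'
from h import *
st(); s=snap('scene','scene4.png');t=snap('top','top4.png'); print(reds(s)[2:],reds(t))
im=np.hstack([cv2.resize(s['image'][120:300,150:330],(400,400)),cv2.resize(t['image'][100:280,210:390],(400,400))]);cv2.imwrite('pics/m4.png',im[:,:,::-1])
E
```

```text
t 6.5 hub in tool -18.2 -75.0 F tool 2.4 -1.7 -2.0 q6 -1.12 z 372.0
[([172, 185, 15, 16, 189], [179.6, 192.4]), ([277, 185, 15, 15, 189], [283.6, 192.0])] [([338, 203, 16, 16, 188], [345.7, 210.4])]
```

View pics/m4.png

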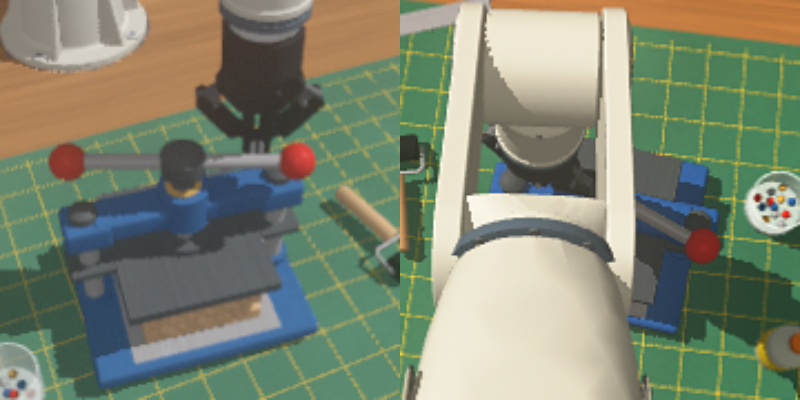

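The bar has turned about 1 rad, with the fingers behind it between hub and ball (scene picture). Continuing.

Call:
{"fn": "step_arm", "kwargs": {
  "deltas": [
    {"translation": [-0.76,0.15,0],"rot": [0,0,0.1]},
    {"translation": [-1.53,0.23,0],"rot": [0,0,0.2]},
    {"translation": [-2.3,0.23,0],"rot": [0,0,0.3]},
    {"translation": [-3.07,0.15,0],"rot": [0,0,0.4]},
    {"translation": [-3.83,0,0],"rot": [0,0,0.5]},
    {"translation": [-4.57,-0.24,0],"rot": [0,0,0.6]},
    {"translation": [-5.28,-0.54,0],"rot": [0,0,0.7]},
    {"translation": [-5.96,-0.9,0],"rot": [0,0,0.8]}
  ]
}}

```text
clock: 7.6
eef_pos: [655.2, 22.0, 372.3]
tcp_rot: [-3.141, -0.001, 1.977]
contact_force: [-2.3, 2.4, -2.6]
opening: -0.001
```

Call:
{"fn": "step_arm", "kwargs": {
  "deltas": [
    {"translation": [-0.76,0.15,0],"rot": [0,0,0.1]},
    {"translation": [-1.53,0.23,0],"rot": [0,0,0.2]},
    {"translation": [-2.3,0.23,0],"rot": [0,0,0.3]},
    {"translation": [-3.07,0.15,0],"rot": [0,0,0.4]},
    {"translation": [-3.83,0,0],"rot": [0,0,0.5]},
    {"translation": [-4.57,-0.24,0],"rot": [0,0,0.6]}
  ]
}}

```text
clock: 8.35
eef_pos: [671.4, -20.9, 372.5]
tcp_rot: [-3.142, -0.001, 1.377]
contact_force: [0.6, 2.8, -2.4]
opening: 0.002
```

```bash
python3 - <<'E'
from h import *
st(); s=snap('scene','scene5.png');t=snap('top','top5.png'); print(reds(s)[2:],reds(t))
im=np.hstack([cv2.resize(s['image'][120:300,150:330],(400,400)),cv2.resize(t['image'][100:280,210:390],(400,400))]);cv2.imwrite('pics/m5.png',im[:,:,::-1])
E
```

```text
t 8.35 hub in tool -19.2 -76.3 F tool 2.9 0.0 -2.4 q6 0.16 z 372.5
[([217, 155, 11, 14, 103], [221.8, 160.4]), ([234, 225, 18, 17, 251], [242.4, 232.9])] []
```

View pics/m5.png

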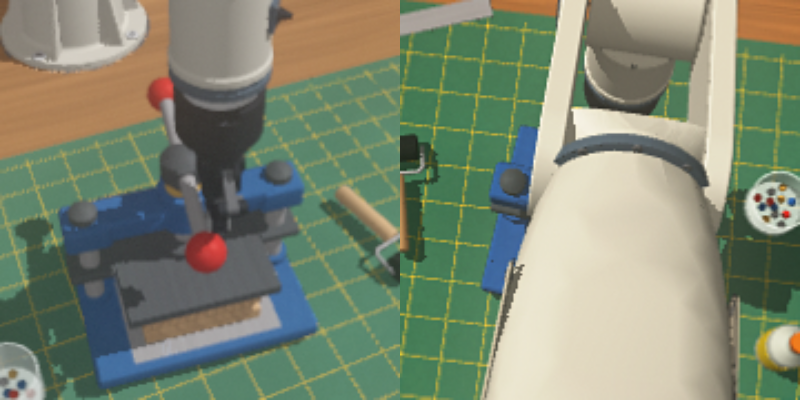

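Call:
{"fn": "step_arm", "kwargs": {
  "deltas": [
    {"translation": [-0.76,0.1,0],"rot": [0,0,0.1]},
    {"translation": [-1.53,0.15,0],"rot": [0,0,0.2]},
    {"translation": [-2.3,0.15,0],"rot": [0,0,0.3]},
    {"translation": [-3.07,0.05,0],"rot": [0,0,0.4]},
    {"translation": [-3.83,-0.1,0],"rot": [0,0,0.5]},
    {"translation": [-4.57,-0.34,0],"rot": [0,0,0.6]}
  ]
}}

```text
clock: 9.2
eef_pos: [659.5, -65.0, 372.8]
tcp_rot: [3.141, -0.001, 0.778]
contact_force: [1.5, 1.5, -2.5]
opening: 0.001
```

```bash
python3 - <<'E'
from h import *
st(); s=snap('scene','scene6.png');print(reds(s)[2:])
w=snap('wrist','wrist6.png')
im=np.hstack([cv2.resize(s['image'][120:300,150:330],(400,400)),cv2.resize(w['image'],(400,400))]);cv2.imwrite('pics/m6.png',im[:,:,::-1])
for a in np.arange(1,9)*.05:
    hh=np.array([-19,-75.]);R=np.array([[np.cos(a),-np.sin(a)],[np.sin(a),np.cos(a)]])
    print(round(a,2),((hh-R@hh)/10).round(2))
E
```

```text
t 9.2 hub in tool -19.4 -75.3 F tool 2.1 -0.0 -2.5 q6 0.69 z 372.8
[([245, 158, 13, 14, 122], [251.3, 163.3]), ([201, 223, 18, 18, 252], [209.6, 231.5])]
0.05 [-0.38  0.09]
0.1 [-0.76  0.15]
0.15 [-1.14  0.2 ]
0.2 [-1.53  0.23]
0.25 [-1.91  0.24]
0.3 [-2.3   0.23]
0.35 [-2.69  0.2 ]
0.4 [-3.07  0.15]
```

View pics/m6.png

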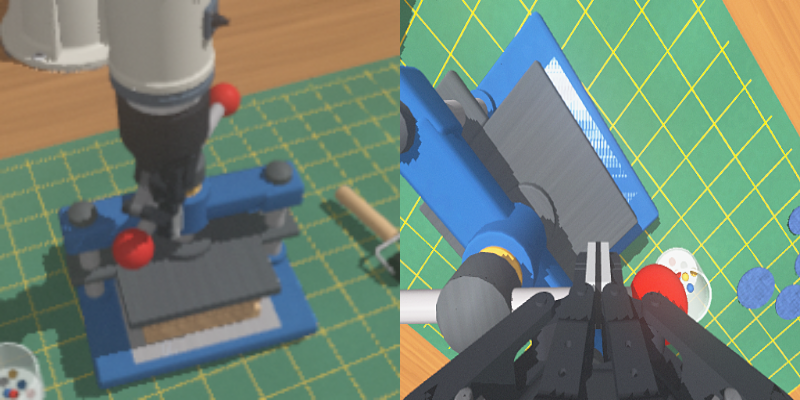

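3.0 rad turned, force steady at ~2–3 N. From here I go slower.

Call:
{"fn": "step_arm", "kwargs": {
  "deltas": [
    {"translation": [-0.38,0.08,0],"rot": [0,0,0.05]},
    {"translation": [-0.76,0.14,0],"rot": [0,0,0.1]},
    {"translation": [-1.14,0.18,0],"rot": [0,0,0.15]},
    {"translation": [-1.53,0.21,0],"rot": [0,0,0.2]},
    {"translation": [-1.91,0.22,0],"rot": [0,0,0.25]},
    {"translation": [-2.3,0.2,0],"rot": [0,0,0.3]}
  ]
}}

```text
clock: 10.05
eef_pos: [647.8, -80.1, 373.3]
tcp_rot: [3.14, -0.013, 0.481]
contact_force: [26.4, 19.0, -16.5]
opening: -0.001
```

```bash
python3 - <<'E'
from h import *
st(); s=snap('scene','scene7.png');r=reds(s)[2:];print(r)
q=readout.sense();psi=q['tcp_rot'][2];u=np.array([np.sin(psi),-np.cos(psi)])
for z in (208,211,214,217,220): print(z,proj(s,[*(np.array([592.8,-25])+115*u),z]).round(1),proj(s,[*(np.array([592.8,-25])-115*u),z]).round(1))
s=load('scene0')
for z in (220,223,226):print(z,proj(s,[524,67.7,z]),proj(s,[662,-117,z]))
E
```

```text
t 10.05 hub in tool -23.3 -74.3 F tool 32.2 -4.6 -16.5 q6 0.96 z 373.3
[([252, 161, 15, 14, 137], [259.7, 166.7]), ([191, 219, 18, 18, 250], [199.6, 227.5])]
208 [194.6 225.8] [262.9 170.8]
211 [194.5 224.9] [263.  169.8]
214 [194.3 223.9] [263.  168.9]
217 [194.2 223. ] [263.1 167.9]
220 [194.1 222. ] [263.1 167. ]
220 [256.87618623 164.01503965] [201.23115397 226.21018438]
223 [256.91516511 163.05895038] [201.1143329  225.23758208]
226 [256.95432544 162.09829092] [200.99686397 224.25918606]
```

The force has jumped to ~32 N: the handle stopped earlier than I expected. Backing off at once.

Call:
{"fn": "step_arm", "kwargs": {
  "deltas": [
    {"translation": [0.8,0,0],"rot": [0,0,0]},
    {"translation": [1.5,0,0],"rot": [0,0,0]},
    {"translation": [1.5,0,0],"rot": [0,0,0]}
  ]
}}

```text
clock: 10.48
eef_pos: [657.9, -75.6, 372.8]
tcp_rot: [3.141, -0.0, 0.481]
contact_force: [0.6, 0.0, 0.2]
opening: -0.003
```

```bash
python3 - <<'E'
from h import *
st(); s=snap('scene','scene8.png');r=reds(s)[2:];print(r)
w=snap('wrist','wrist8.png');print(reds(w))
b=s['image'][120:300,150:330]
im=np.hstack([cv2.resize(b,(400,400),interpolation=2),cv2.resize(load('scene0')['image'][120:300,150:330],(400,400),interpolation=2)]);cv2.imwrite('pics/m8.png',im[:,:,::-1])
# ball positions by intersecting with planes
for z in (208,211,214):
    A=onz(s,*r[1][1],z);B=onz(s,*r[0][1],z);print(z,A.round(1),B.round(1),np.linalg.norm(A-B).round(1),(A+B)[:2]/2,np.degrees(np.arctan2((A-B)[1],(A-B)[0])))
E
```

```text
t 10.475 hub in tool -34.3 -75.0 F tool 0.6 0.2 0.2 q6 0.97 z 372.8
[([249, 159, 14, 15, 131], [256.3, 165.0]), ([195, 221, 18, 17, 251], [203.4, 229.4])]
[([375, 224, 9, 8, 43], [379.4, 227.8]), ([291, 243, 76, 56, 2625], [329.1, 268.0]), ([383, 242, 9, 8, 57], [386.8, 245.6])]
208 [ 661.7 -113.3  208. ] [513.8  71.1 208. ] 236.4 [587.73008353 -21.06427494] -51.26085069378977
211 [ 664.2 -113.8  211. ] [517.1  69.6 211. ] 235.1 [590.61451909 -22.12940259] -51.260850693789784
214 [ 666.7 -114.4  214. ] [520.3  68.  214. ] 233.8 [593.49895464 -23.19453025] -51.260850693789784
```

View pics/m8.png

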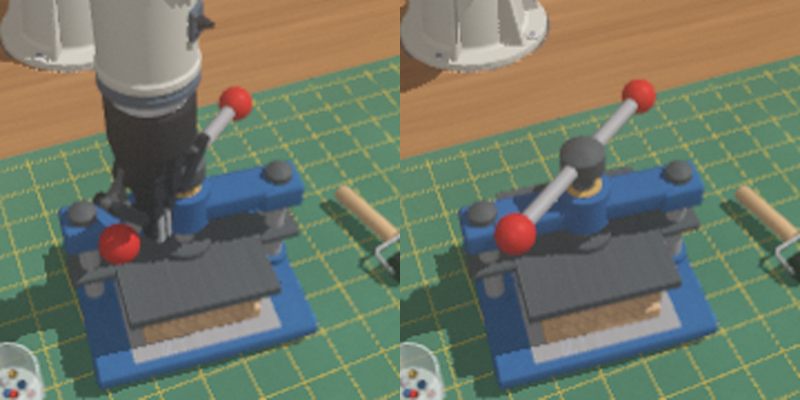

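```bash
python3 - <<'E'
from h import *
a,b=[cv2.resize(load(n)['image'][195:285,180:295],None,fx=3.4,fy=5,interpolation=2) for n in ('scene8','scene0')]
cv2.imwrite('pics/m9.png',np.hstack([a,b])[:,:,::-1])
E
```

```text
(no output)
```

View pics/m9.png

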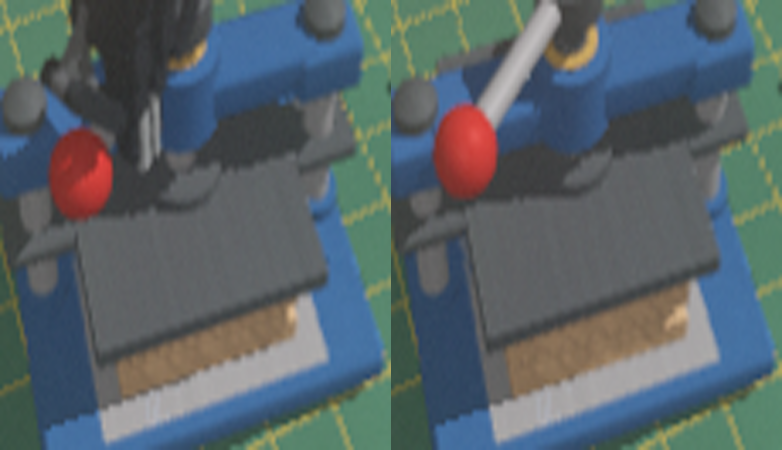

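The platen has come down ~10 mm onto the boards. I back off a little further and realign with the bar, to see whether it stays put.

Call:
{"fn": "step_arm", "kwargs": {
  "deltas": [
    {"translation": [0.6,0,0],"rot": [0,0,-0.06]},
    {"translation": [1.2,0.2,0],"rot": [0,0,-0.12]},
    {"translation": [1.2,0.3,0],"rot": [0,0,-0.19]},
    {"translation": [1.2,0.3,0],"rot": [0,0,-0.19]}
  ]
}}

```text
clock: 11.08
eef_pos: [669.4, -73.6, 372.7]
tcp_rot: [3.142, 0.0, 0.667]
contact_force: [0.2, -0.3, 0.2]
opening: -0.002
```

```bash
python3 - <<'E'
from h import *
st(); s=snap('scene','scene10.png');r=reds(s)[2:];print(r)
for z in (211,):
    A=onz(s,*r[1][1],z);B=onz(s,*r[0][1],z);print(z,A.round(1),B.round(1),np.degrees(np.arctan2((A-B)[1],(A-B)[0])))
E
```

```text
t 11.075 hub in tool -30.2 -85.5 F tool -0.0 0.4 0.2 q6 0.79 z 372.7
[([249, 159, 14, 15, 132], [256.3, 165.1]), ([195, 221, 18, 17, 237], [203.1, 229.6])]
211 [ 664.4 -114.5  211. ] [517.4  69.4 211. ] -51.36261029330082
```

The handle holds at -51.3°. Now I re-approach with a light push.

Call:
{"fn": "step_arm", "kwargs": {
  "deltas": [
    {"translation": [0,-0.5,0],"rot": [0,0,0]},
    {"translation": [-0.3,-1,0],"rot": [0,0,0]},
    {"translation": [-0.6,-1,0],"rot": [0,0,0]},
    {"translation": [-0.8,-1,0],"rot": [0,0,0]},
    {"translation": [-0.9,-1,0],"rot": [0,0,0]},
    {"translation": [-0.9,-1,0],"rot": [0,0,0]}
  ]
}}

```text
clock: 11.88
eef_pos: [656.4, -71.0, 372.7]
tcp_rot: [3.142, -0.0, 0.667]
contact_force: [-0.3, 0.3, -0.2]
opening: -0.001
```

Call:
{"fn": "step_arm", "kwargs": {
  "deltas": [
    {"translation": [-0.1,0,0],"rot": [0,0,0]},
    {"translation": [-0.1,0,0],"rot": [0,0,0]}
  ]
}}

```text
clock: 12.12
eef_pos: [655.6, -71.6, 372.7]
tcp_rot: [-3.142, 0.0, 0.667]
contact_force: [0.1, -0.2, -0.7]
opening: -0.002
```

Call:
{"fn": "step_arm", "kwargs": {
  "deltas": [
    {"translation": [-0.1,0,0],"rot": [0,0,0]},
    {"translation": [-0.1,0,0],"rot": [0,0,0]}
  ]
}}

```text
clock: 12.38
eef_pos: [654.8, -72.2, 372.6]
tcp_rot: [-3.141, 0.0, 0.667]
contact_force: [-0.6, 0.2, -0.6]
opening: -0.003
```

Call:
{"fn": "step_arm", "kwargs": {
  "deltas": [
    {"translation": [-0.1,0,0],"rot": [0,0,0]},
    {"translation": [-0.1,0,0],"rot": [0,0,0]}
  ]
}}

```text
clock: 12.62
eef_pos: [654.0, -72.8, 372.7]
tcp_rot: [-3.142, 0.0, 0.667]
contact_force: [0.8, -0.1, -0.9]
opening: 0.004
```

Call:
{"fn": "step_arm", "kwargs": {
  "deltas": [
    {"translation": [-0.1,0,0],"rot": [0,0,0]},
    {"translation": [-0.1,0,0],"rot": [0,0,0]}
  ]
}}

```text
clock: 12.88
eef_pos: [653.6, -73.1, 372.8]
tcp_rot: [3.141, -0.001, 0.667]
contact_force: [3.8, 3.0, -1.7]
opening: 0.002
```

Call:
{"fn": "step_arm", "kwargs": {
  "deltas": [
    {"translation": [-0.1,0,0],"rot": [0,0,0]},
    {"translation": [-0.1,0,0],"rot": [0,0,0]}
  ]
}}

```text
clock: 13.12
eef_pos: [653.1, -73.5, 372.8]
tcp_rot: [3.141, -0.002, 0.667]
contact_force: [6.1, 4.3, -2.2]
opening: -0.002
```

Call:
{"fn": "step_arm", "kwargs": {
  "deltas": [
    {"translation": [-0.1,0,0],"rot": [0,0,0]},
    {"translation": [-0.1,0,0],"rot": [0,0,0]}
  ]
}}

```text
clock: 13.38
eef_pos: [652.6, -73.9, 372.8]
tcp_rot: [3.141, -0.003, 0.667]
contact_force: [6.5, 6.0, -2.9]
opening: 0.0
```

Call:
{"fn": "step_arm", "kwargs": {
  "deltas": [
    {"translation": [-0.05,0,0],"rot": [0,0,0]},
    {"translation": [-0.05,0,0],"rot": [0,0,0]},
    {"translation": [-0.05,0,0],"rot": [0,0,0]},
    {"translation": [-0.05,0,0],"rot": [0,0,0]}
  ]
}}

```text
clock: 13.88
eef_pos: [652.4, -74.1, 372.9]
tcp_rot: [3.141, -0.004, 0.667]
contact_force: [8.1, 6.3, -3.6]
opening: -0.001
```

```bash
python3 - <<'E'
from h import *
st(); s=snap('scene','scene11.png');r=reds(s)[2:];print(r)
A=onz(s,*r[1][1],211);B=onz(s,*r[0][1],211);print(np.degrees(np.arctan2((A-B)[1],(A-B)[0])))
st()
E
```

```text
t 13.875 hub in tool -16.4 -75.4 F tool 10.3 0.1 -3.6 q6 0.79 z 372.9
[([249, 159, 15, 15, 134], [257.0, 165.3]), ([194, 221, 18, 17, 250], [202.6, 229.2])]
-52.17440911267539
t 13.925 hub in tool -16.5 -75.4 F tool 10.6 0.3 -3.7 q6 0.79 z 372.8
```

The handle resists 10.5 N with under 1° of movement and isn't turning, so the platen bears on the boards. Taking the hand away.

Call:
{"fn": "step_arm", "kwargs": {
  "deltas": [
    {"translation": [0.5,0,0],"rot": [0,0,0]},
    {"translation": [1.5,0,0],"rot": [0,0,0]},
    {"translation": [2.5,0,0],"rot": [0,0,0]},
    {"translation": [2.5,0,-3],"rot": [0,0,0]},
    {"translation": [2.5,0,-7],"rot": [0,0,0]},
    {"translation": [2.5,0,-12],"rot": [0,0,0]},
    {"translation": [2.5,0,-14],"rot": [0,0,0]},
    {"translation": [2.5,0,-14],"rot": [0,0,0]}
  ]
}}

```text
clock: 14.92
eef_pos: [671.4, -59.2, 514.6]
tcp_rot: [3.139, -0.002, 0.667]
contact_force: [0.1, -0.4, -0.3]
opening: -0.0
```

```bash
python3 - <<'E'
from h import *
st(); s=snap('scene','scene12.png');r=reds(s)[2:];print(r)
A=onz(s,*r[1][1],211);B=onz(s,*r[0][1],211);print(np.degrees(np.arctan2((A-B)[1],(A-B)[0])))
s0=load('scene0')
a,b=[cv2.resize(x['image'][140:320,110:360],None,fx=1.6,fy=1.6,interpolation=2) for x in (s,s0)]
cv2.imwrite('pics/m12.png',np.hstack([a,b])[:,:,::-1])
for n,(y0,y1,x0,x1) in dict(glue=(200,255,112,148),jar=(270,315,130,175),brayer=(200,250,298,352),boards=(247,280,205,270)).items():
    print(n,cv2.absdiff(s['image'][y0:y1,x0:x1],s0['image'][y0:y1,x0:x1]).mean().round(2))
E
```

```text
t 14.925 hub in tool -40.6 -75.5 F tool -0.2 0.4 -0.3 q6 0.81 z 514.6
[([249, 159, 14, 15, 131], [256.3, 165.0]), ([195, 221, 18, 17, 251], [203.5, 229.3])]
-51.25308050378253
glue 3.55
jar 5.73
brayer 3.19
boards 8.59
```

View pics/m12.png

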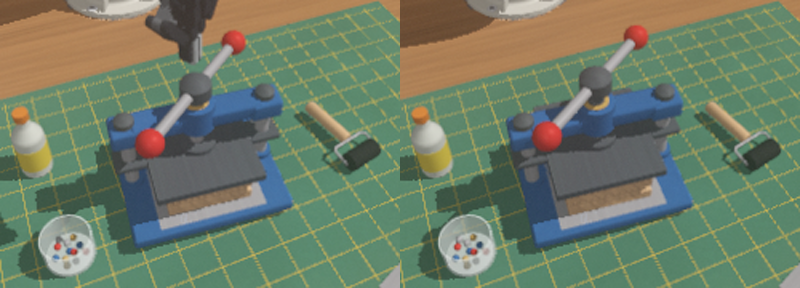

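Everything else stands where it was and the force is zero. One last check that the handle doesn't creep, then hand in.

Call:
{"fn": "step_arm", "kwargs": {
  "deltas": [
    {"translation": [0,0,0],"rot": [0,0,0]},
    {"translation": [0,0,0],"rot": [0,0,0]},
    {"translation": [0,0,0],"rot": [0,0,0]},
    {"translation": [0,0,0],"rot": [0,0,0]},
    {"translation": [0,0,0],"rot": [0,0,0]},
    {"translation": [0,0,0],"rot": [0,0,0]},
    {"translation": [0,0,0],"rot": [0,0,0]},
    {"translation": [0,0,0],"rot": [0,0,0]}
  ]
}}

```text
clock: 15.98
eef_pos: [670.9, -59.5, 512.7]
tcp_rot: [3.142, -0.0, 0.667]
contact_force: [-0.4, 0.8, 0.6]
opening: 0.0
```

```bash
python3 - <<'E'
from h import *
st(); s=snap('scene','scene13.png');r=reds(s)[2:];print(r)
a,b=[x['image'][195:285,180:295] for x in (s,load('scene12'))]; print(cv2.absdiff(a,b).mean())
ticket.sign_off()
E
```

```text
t 15.975 hub in tool -40.1 -75.4 F tool 0.1 -0.9 0.6 q6 0.81 z 512.7
[([249, 159, 14, 15, 131], [256.3, 165.0]), ([195, 221, 18, 17, 251], [203.5, 229.3])]
1.0530756843800322
the job is handed in; nothing more can be done
```

I pushed the handle about 3.1 rad clockwise with the shut fingertips, until the platen came down on the boards. I then took the hand away and handed the job in at about 16 s. One push may have gone over the 35 N limit, so I can't say for certain that it passes.

**The doubtful push:** the handle stopped sooner than my height estimate suggested. At the end of that move the wrist sensor read about 32 N along the push and about 36 N in total, 16 N of it vertical. I backed off at once. I don't know whether the finger contact itself passed 35 N.

**Last checks:**
- **Handle:** a second, light push rose to 10.5 N and moved it less than 1°. When let go it sprang back that 1° to -51.3°, the same angle as after the first push, and it did not move over the last second.
- **Platen:** I could not measure how hard it bears on the boards. That it bears firmly is inferred from the handle's resistance and from the pictures, where the platen sits about 10 mm lower than at the start.
- **Boards, bottle, jar and roller:** they show no visible shift against the first picture. I compared pictures and did not measure their positions again.
- **Robot:** the hand is well clear of the press, with no contact force.
- **Disagreement:** I measured the hub at about 225 mm at the start, but the 3.1 rad turned implies about 222 mm. That error is why the stop came early.

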